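Click a locked lab marker open against the bench stop

ROBOT

A 6-joint arm with a two-finger parallel gripper is mounted at the origin on the work surface. World frame = base frame: x ahead of the robot, y to its left, z up, the work surface at z = 0. Lengths are in m, angles in rad, forces in N, time in s.
With the tool pointing down it reaches from about 0.275 to 0.75 m from the base axis. Payload 10.2 kg.
Tool frame: the origin (TCP) lies at the centre of the arm's flange, where the gripper is bolted on; the fingertips stand 173 mm ahead of it and the grasp point (between the pads) lies 155 mm ahead of it; z points along the fingers, y is the line along which they close (so a half turn about z gives the same grasp; the last joint's range is limited). The gripper opens to 85 mm and grips with 20 to 120 N. Pads are 22 mm wide; open, the fingers measure 114 mm over their backs; the gripper's body (76 mm by 85 mm) begins 54 mm behind the grasp point. The pads swing forward as they close: fully open they stand 13 mm farther back than shut.
Start: joints at [1.09, 0.313, 1.498, -0, 1.331, -0.223], TCP at [0.134, 0.508, 0.405] pointing down, gripper open.
Joint ranges: [-2.94, 2.94], [-0.97, 2.17], [0.19, 2.56], [-1.23, 4.37], [0.02, 3.11], [-2.88, 2.88]. Speed limits (rad/s): [2.39, 2.39, 3.01, 3.14, 3.14, 3.14].

INTERFACE

Orientations are given as a unit quaternion [w, x, y, z].
In Python, from workcell import * gives the robot as it stands.
- The arm moves only by the tool play_rows, never from a script. Its argument "moves" is a list of rows, each a list of 3 entries, a list of its own where there are three numbers: the finger opening in m, from 0 to 0.0854, then the shift along the world's x, y, z in m, then the turn, a rotation vector about the world's x, y, z in degrees. A call has 1 to 8 rows; each row is the pose to reach, as a shift and turn from the pose commanded when the call began; what a row does not reach only later rows make up. A row lasts 1/10 s, in which the tool goes at most 50 mm and 8.59 degrees, less where a joint would pass 70% of its speed; a pose out of reach is approached as far as the arm can. A call with a gripper value outside its range is refused whole. The fingers move at their own pace and stop on an object; "force" is the grip in N (left out, the last holds). Time passes only in rows, so rows that repeat a pose let the fingers close. It gives the time, the measured TCP pose, the force, the opening and the grip force at its end, in the units of the state.
- get_obs(): the state, without advancing time (a new reading comes with each control period).
- snapshot(name): name is "side" or "top" or "wrist"; returns (picture, depth): 384x512x3 uint8, red, green, blue; 384x512 float32, m along the optical axis (not along the pixel's ray), 0 where there is no reading.
- calibration(name): a dict with "fx", "fy", "cx", "cy" (pixels), "rvec" (rotation vector, rad) and "tvec" (3), from world to camera coordinates, as OpenCV has them. Camera axes: x right, y down, z forward; pixel columns grow to the right and rows downward; lengths in m; the calibration is good to about 2 mm. A picture is of the moment at which its call begins: read the wrist's pose just before it. calibration takes no time and is no camera call; for the wrist camera it gives the pose at the moment of the call.
- sign_off(): hands the job in; it is judged then, once.
The state is a dict: "time_s": time; "qpos": joint angles; "qd": joint speeds; "effort": joint torques, N m; "position": TCP position; "eef_rot": TCP orientation; "wrist_force": force on the tool from outside, world axes, zero at the start; "torque": the same for the moment, N m; "grip_width": finger opening in m; "grip_force": force on a finger pad.
Only numpy, scipy, OpenCV 4.12 (cv2) and the standard library are available. Lean on these libraries where they do the work, as an engineer would, in place of code of your own. Each camera call takes 0.05 s, during which the arm holds its last target. There are 200 camera calls.

TASK

Get the retractable lab marker ready for labelling the next sample pan: slide its lock fully back towards the button while it lies on its rest, then pick the marker up and push its end button fully home against the face plate of the steel bench stop, firmly but without ramming it, so that the nib stands out. Lay the marker back down on its rest the same way round, lock slide up, and let go, leaving the other things on the bench where they are.

Things in the scene. Friction and masses are not known exactly. Their poses are not given: they have to be found in the camera images.
- marker_center (a point): Centre of the retractable marker, a loose grey barrel of square section, 120 long (x), 26 wide (y), 28 high (z), about 0.2 kg; the point is half-way along and half-way up the barrel. +x points along the barrel to the button end, -x to the nib end (a cone 14 long beyond the barrel), z out of the side with the lock slide. It starts lying lock-up on its rest.
- button_end (a point): Centre of the flat outer end of the marker's white round end button, 14 mm in diameter, on the barrel's axis, 78 mm from marker_center along +x when fully out (18 mm proud of the barrel), 68 mm when home. It moves with joint plunger.
- plunger (a joint): How far the button is in, m: 0 out, 0.010 home (hard end stop). Button and nib are one rod: the nib comes out at the other end. Stiff fit, no spring: takes about 7 N to slide, stays where it is left; the force climbs steeply only at the end stop. While locked it is blocked after about 2.5 mm. Starts at 0 to 0.002.
- lock_tab (a point): Centre of the lock slide's tab, a black ribbed block 12 long (x), 16 wide (y), 10 high, standing on the marker's top face; its top is 10 mm above that face. At the start 8 to 10 mm from marker_center towards the button end.
- lock (a joint): Position of the lock slide, m: 0 locked, 0.012 fully freed (end stop). It slides along the marker's +x, towards the button end, takes about 1.5 N, stays where it is left, and lets the button go from about 0.009 on. Starts at 0 to 0.002.
- cradle: The marker's rest, white plastic, fixed to the bench, placed and turned anew each time. Origin under its centre at bench height; x along the marker as it belongs there (+x to the button end). Base plate 156 x 60, 8 thick; two saddle blocks at x = -66 to -40 and 40 to 66 whose floors carry the barrel; between them it is open down to the base plate for 80 mm.
- cradle_seat (a point): Middle of the rest at the height of its saddle floors, 34 mm above the bench (the barrel's underside lies here). Side cheeks 16 mm above the floors stand 34 mm apart; at each end two prongs of that height, inner faces at x = -68 and 68, stop the 120 mm barrel from sliding out (8 mm play each way); nose and button pass between them (20 mm gap).
- stop: The steel bench stop, bolted to the bench, placed and turned anew each time: a face plate 100 wide (y), from 10 to 84 mm above the bench, on guide rods before a fixed upright of the same width, 85 high, with foot and ribs behind. Origin at bench height under the middle of the pressing face (as stop_face); the face looks along its own -x, so a button is pushed along its +x.
- stop_face (a point): Middle of the pressing face, 48 mm above the bench, axes as the stop's, for the face plate fully forward. The plate is adjustable on its rods and clamped fast: it really stands anywhere from 0 to 12 mm further back (+x) than this point, differently each time and not reported, so the contact must be felt. It does not give under the button's push.
- weight: Bystander, loose, to be left alone: steel knob weight, 38 mm across, 60 high; origin at the centre of its underside.
- sample_jar: Bystander, loose, to be left alone: lidded sample jar, 52 mm across, 65 high; origin at the centre of its underside.
- spatula: Bystander, loose, to be left alone: lab spatula lying flat, 190 long; origin at the centre of its underside.
- pan: Bystander, loose, to be left alone: shallow aluminium dish, 94 mm across; origin at the centre of its underside.
- beaker: Bystander, loose, to be left alone: clear beaker, 70 mm across, 90 high; origin at the centre of its underside.
- reagent: Bystander, loose, to be left alone: amber bottle, 56 mm across, 95 high; origin at the centre of its underside.
- counter_box: Bystander, loose, to be left alone: small black box, 70 x 45 x 30; origin at the centre of its underside.
- mortar: Bystander, loose, to be left alone: white ceramic bowl, 68 mm across, 45 high; origin at the centre of its underside.
Things that resemble listed ones, but are neither listed nor needed, are in the scene too. Leave any blue or pink look-alike of the stop alone.

How it is judged:
On the way, in this order (a step that is already met when the one before it is completed fails the run):
1. the lock slide is freed (at least 9 mm of its 12 mm) while the marker lies on its rest (value of joint lock above 0.009 m and z of marker_center in the frame of cradle below 0.058 m and horizontal distance between marker_center and cradle below 0.02 m), for 0.1 s.
2. the button is pushed home (at least 8.5 mm of its 10 mm) with its end against the face of the stop (value of joint plunger above 0.0085 m and contact force between marker and stop above 2 N and x of button_end in the frame of stop_face between -0.006 and 0.018 m and angle between the x axis of marker_center and the x axis of stop, either way round below 0.4 rad), for 0.05 s.
At the end, for the whole second after the job is handed in: The marker lies on both saddles of its rest as before, button to the same end, lock slide up (within 14 mm of the rest's centre in plan, within 4 mm of its height, within 0.15 rad), its lock freed (over 9 mm) and its button home (over 8.5 mm of 10), nothing moving (value of joint plunger above 0.0085 m and value of joint lock above 0.009 m and horizontal distance between marker_center and cradle below 0.014 m and z of marker_center in the frame of cradle between 0.044 and 0.052 m and angle between the x axis of marker_center and the x axis of cradle, either way round below 0.15 rad and x of button_end in the frame of cradle above 0.04 m and angle between marker_center's own z axis and vertical below 0.15 rad and velocity of joint plunger below 0.01 m/s); the robot touches nothing.
It fails at once if the marker is rammed against the stop (over 45 N) (contact force between marker and stop above 45 N).
It fails at once if a bystander is moved by more than 30 mm (distance of any of weight, sample_jar, spatula, pan, beaker, reagent, counter_box, mortar from where it was at the start of the episode above 0.03 m).
It also fails if it takes over 64 s, if anything falls off the work surface, if the arm or the gripper's body presses on something with over 40 N, if the wrist force passes 120 N, or if a joint passes its speed limit or range.

## Working session

There is one attempt and no reset: what is moved stays moved. The work goes in short steps, Python scripts to look and compute and a tool call to move; the robot and the scene stay as the last step left them, time stands still between calls to the robot, and variables do not carry over. Pictures are saved under pics/ and viewed, at most 10 in all, crops included, and the job is handed in when it is done.

Besides the shell and the picture viewer there is one more tool, called after "Call:" as name(argument=value, ...) on one line, values as JSON. play_rows: Moves the arm, as the interface text tells. Its arguments: {"type":"object","properties":{"moves":{"type":"array","items":{"type":"array"}},"force":{"type":"number"}},"required":["moves"]}

```bash
mkdir -p pics; cat > h.py <<'E'
from workcell import *
import numpy as np, cv2
def cal(n):
    c=calibration(n);R=cv2.Rodrigues(np.array(c['rvec'],float))[0];t=np.array(c['tvec'],float)
    return c,R,t
def cloud(d,c,R,t):
    v,u=np.mgrid[:d.shape[0],:d.shape[1]]
    P=np.stack([(u-c['cx'])/c['fx']*d,(v-c['cy'])/c['fy']*d,d],-1)
    return (P-t)@R
def ray(px,z,c,R,t):
    px=np.atleast_2d(px).astype(float)
    r=np.c_[(px[:,0]-c['cx'])/c['fx'],(px[:,1]-c['cy'])/c['fy'],np.ones(len(px))]@R
    o=-R.T@t
    return o+r*((z-o[2])/r[:,2])[:,None]
E
python3 - <<'E'
from h import *
for n in('top','side'):
    p,d=snapshot(n);np.savez(n+'0.npz',p=p,d=d)
    cv2.imwrite(f'pics/{n}0.png',p[:,:,::-1])
    c,R,t=cal(n);print(n,c,-R.T@t)
print(get_obs())
E
```

```text
top {'fx': 493.1523412155118, 'fy': 493.1523412155118, 'cx': 260.6330268693583, 'cy': 186.84202381509317, 'rvec': array([ 2.11188118, -2.10849311,  0.18629816]), 'tvec': array([0.00549216, 0.58597635, 1.38263908])} [ 0.30666101 -0.02128278  1.46989638]
side {'fx': 371.06821943040177, 'fy': 371.06821943040177, 'cx': 254.61339611770657, 'cy': 191.22428603532066, 'rvec': array([ 2.21582715, -0.59422984,  0.26676818]), 'tvec': array([-0.49169696,  0.24401485,  0.90407162])} [ 0.16659607 -0.70408214  0.7714718 ]
{'time_s': 0.1, 'qpos': array([ 1.08956131e+00,  3.13393510e-01,  1.49831770e+00, -1.03603338e-05,
        1.33099665e+00, -2.23402653e-01]), 'qd': array([ 0.00122783, -0.0029337 , -0.00122998, -0.00019331,  0.0002455 ,
       -0.00092917]), 'effort': array([ 1.70776519e-03, -4.12896109e+01, -2.60144860e+01, -2.52857844e-04,
        3.00723477e-03,  2.00200262e-06]), 'position': array([0.13386966, 0.50762043, 0.40420881]), 'eef_rot': array([-1.87693134e-04,  1.28558153e-01,  9.91701815e-01, -5.25089549e-04]), 'wrist_force': array([0.63146486, 0.82600424, 0.31006542]), 'torque': array([-0.02366954,  0.02967129, -0.00308084]), 'grip_force': 0.0, 'grip_width': 0.08558165540997062}
```

View pics/top0.png

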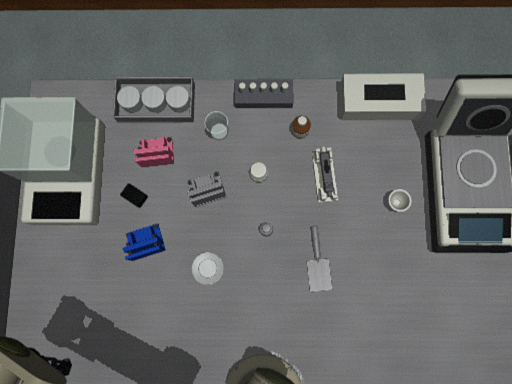

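View pics/side0.png

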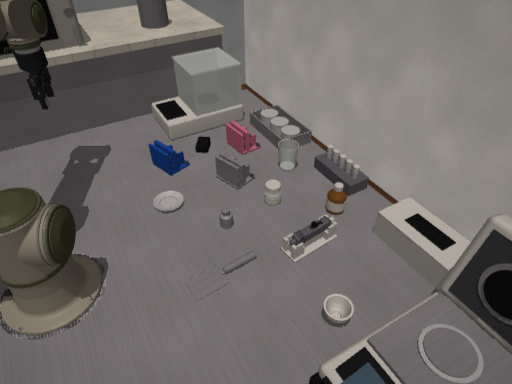

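The top view shows the cradle and marker at about (325,173), the grey stop at (206,188), the jar at (258,172), and the weight at (266,229). The blue and pink copies of the stop are at left. I'll zoom in on these.

```bash
python3 - <<'E'
from h import *
a=np.load('top0.npz');b=np.load('side0.npz')
r=lambda i,x,y,w,h,s:cv2.resize(i[y:y+h,x:x+w,::-1],None,fx=s,fy=s,interpolation=cv2.INTER_CUBIC)
A=r(a['p'],295,140,60,70,4.28);B=r(a['p'],176,160,60,60,5)
C=r(b['p'],275,205,70,60,4.28);D=r(b['p'],205,145,60,60,5)
o=np.zeros((600,600,3),np.uint8)
o[:300,:257]=A[:300,:257];o[:300,300:600]=B;o[300:557,:300]=C[:257,:300];o[300:600,300:600]=D
cv2.imwrite('pics/crop.png',o)
for n,f in(('top',a),('side',b)):
    c,R,t=cal(n);P=cloud(f['d'],c,R,t)
    for nm,px in dict(top=dict(m=(325,185),m2=(324,160),stop=(206,188),cr=(336,198)),side=dict(m=(320,230),stop=(230,170)))[n].items():
        print(n,nm,P[px[1],px[0]].round(4))
E
```

```text
top m [ 0.5908 -0.1809  0.0604]
top m2 [ 0.6651 -0.1793  0.063 ]
top stop [0.5771 0.1626 0.0852]
top cr [ 0.5576 -0.2158  0.0305]
side m [ 0.6547 -0.1974  0.0492]
side stop [0.5591 0.1405 0.0638]
```

View pics/crop.png

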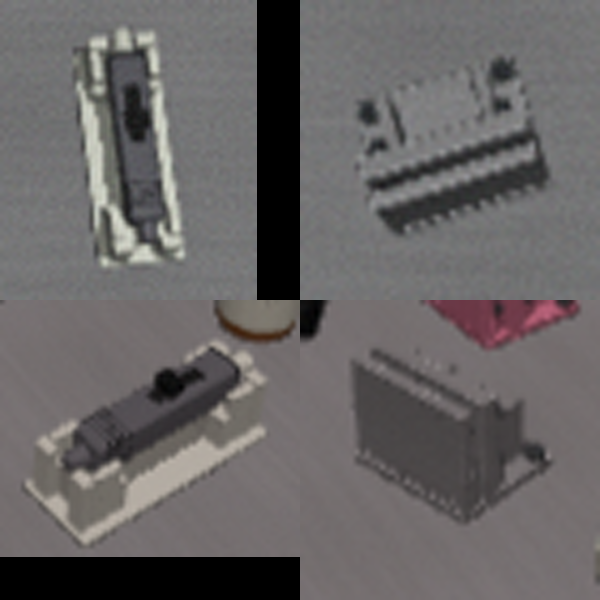

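The button end faces world +x, at a marker yaw of about +7°. The stop's face looks towards the robot (−x), at a yaw of about +15°. I'll move over the stop and look from near.

Call:
play_rows(moves=[[0.0854,[0.04,-0.05,0],[0,0,5]],[0.0854,[0.08,-0.1,0],[0,0,10]],[0.0854,[0.11,-0.14,0],[0,0,15]],[0.0854,[0.15,-0.18,0],[0,0,20]],[0.0854,[0.18,-0.22,0],[0,0,25]],[0.0854,[0.22,-0.26,0],[0,0,30]],[0.0854,[0.25,-0.3,0],[0,0,30]],[0.0854,[0.28,-0.34,0],[0,0,30]]])

```text
time_s: 0.9
position: [0.3897, 0.1978, 0.4046]
eef_rot: [-0.0, -0.133, 0.991, 0.0]
wrist_force: [0.2, 1.1, -0.3]
grip_width: 0.0855
grip_force: 0.0
```

Call:
play_rows(moves=[[0.0854,[0.03,-0.03,0],[0,0,0]],[0.0854,[0.03,-0.03,0],[0,0,0]],[0.0854,[0.03,-0.03,0],[0,0,0]]])

```text
time_s: 1.2
position: [0.419, 0.1692, 0.4043]
eef_rot: [-0.001, -0.132, 0.991, 0.0]
wrist_force: [-1.1, 0.8, 0.3]
grip_width: 0.0855
grip_force: 0.0
```

```bash
python3 - <<'E'
from h import *
o=get_obs();c,R,t=cal('wrist');p,d=snapshot('wrist');np.savez('w1.npz',p=p,d=d,K=[c['fx'],c['fy'],c['cx'],c['cy']],R=R,t=t)
cv2.imwrite('pics/w1.png',p[:,:,::-1]);print(o['time_s'],o['position'],o['eef_rot'],-R.T@t,c)
E
```

```text
1.2 [0.41901634 0.1692113  0.40427932] [-5.49486781e-04 -1.31640858e-01  9.91297317e-01  1.04080809e-04] [0.3525316  0.15068141 0.37363957] {'fx': 323.682072092434, 'fy': 323.682072092434, 'cx': 255.4768960297397, 'cy': 189.73569012905617, 'rvec': array([-1.79834408, -2.34901091, -0.32398294]), 'tvec': array([-0.05365931, -0.46648474,  0.25710429])}
```

View pics/w1.png

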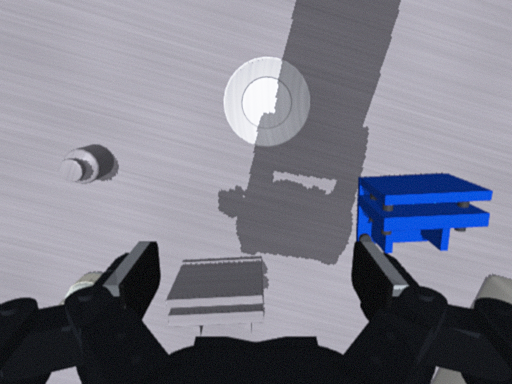

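The wrist view shows the grey stop's face at (167–264, 258–300), the weight at (85,165), the pan at (266,100), and the blue copy at right. I'll fit the face plane from depth.

```bash
python3 - <<'E'
from h import *
f=np.load('w1.npz');K=f['K'];c=dict(fx=K[0],fy=K[1],cx=K[2],cy=K[3])
P=cloud(f['d'],c,f['R'],f['t'])[250:345,160:275].reshape(-1,3)
def line(Q,n):
    for _ in range(5):
        m=Q.mean(0);v=np.linalg.svd(Q-m,full_matrices=False)[2][-1];r=(Q-m)@v
        Q=Q[abs(r)<max(2*np.median(abs(r)),.0008)]
    v=v*np.sign(v[0]);w=(Q-m)@np.array([-v[1],v[0],0][:len(v)])
    print(n,len(Q),'mean',m.round(4),'n',v.round(3),'yaw',np.degrees(np.arctan2(v[1],v[0])).round(1),'width',np.ptp(w).round(3),'mid',(m[:2]+(w.max()+w.min())/2*np.array([-v[1],v[0]])).round(4))
print(np.histogram(P[:,2],bins=np.arange(-.01,.11,.005)))
line(P[(P[:,2]>.02)&(P[:,2]<.076)],'face')
T=P[(P[:,2]>.079)&(P[:,2]<.095)];print(T.min(0),T.max(0))
r=cv2.minAreaRect((T[:,:2]*1000).astype(np.float32));print(r)
E
```

```text
(array([   0, 2144, 2089,  291,  125,  177,  157,  175,  188,  203,  194,
        220,  357,  232,  228,  247,  421,  518, 1784,  560,    0,    0,
          0]), array([-0.01 , -0.005,  0.   ,  0.005,  0.01 ,  0.015,  0.02 ,  0.025,
        0.03 ,  0.035,  0.04 ,  0.045,  0.05 ,  0.055,  0.06 ,  0.065,
        0.07 ,  0.075,  0.08 ,  0.085,  0.09 ,  0.095,  0.1  ,  0.105]))
face 2057 mean [0.5527 0.1602 0.0485] n [ 0.949  0.314 -0.003] yaw 18.3 width 0.1 mid [0.5526 0.1604]
[0.53697613 0.11361258 0.07900891] [0.59787491 0.21654798 0.08715017]
((567.3367919921875, 165.36053466796875), (33.52167510986328, 99.6678466796875), 18.347318649291992)
```

Call:
play_rows(moves=[[0.0854,[0.01,-0.05,0],[0,0,-4]],[0.0854,[0.02,-0.1,0],[0,0,-8]],[0.0854,[0.04,-0.15,0],[0,0,-8]],[0.0854,[0.06,-0.19,0],[0,0,-8]],[0.0854,[0.08,-0.23,0],[0,0,-8]],[0.0854,[0.1,-0.27,0],[0,0,-8]],[0.0854,[0.12,-0.31,0],[0,0,-8]],[0.0854,[0.14,-0.35,0],[0,0,-8]]])

```text
time_s: 2.05
position: [0.5595, -0.1804, 0.4048]
eef_rot: [0.0, -0.064, 0.998, 0.0]
wrist_force: [-0.2, 0.8, 0.6]
grip_width: 0.0854
grip_force: 0.0
```

Call:
play_rows(moves=[[0.0854,[0,0,0],[0,0,0]],[0.0854,[0,0,0],[0,0,0]]])

```text
time_s: 2.25
position: [0.559, -0.1794, 0.4042]
eef_rot: [-0.0, -0.063, 0.998, 0.0]
wrist_force: [-0.1, 1.4, 0.7]
grip_width: 0.0855
grip_force: 0.0
```

```bash
python3 - <<'E'
from h import *
o=get_obs();c,R,t=cal('wrist');p,d=snapshot('wrist');np.savez('w2.npz',p=p,d=d,K=[c['fx'],c['fy'],c['cx'],c['cy']],R=R,t=t)
cv2.imwrite('pics/w2.png',p[:,:,::-1]);print(o['time_s'],o['position'],o['eef_rot'],-R.T@t)
E
```

```text
2.25 [ 0.55899648 -0.17942387  0.40417863] [-4.72894167e-04 -6.34658698e-02  9.97983797e-01  4.48673521e-04] [ 0.49069156 -0.18869438  0.37351432]
```

View pics/w2.png

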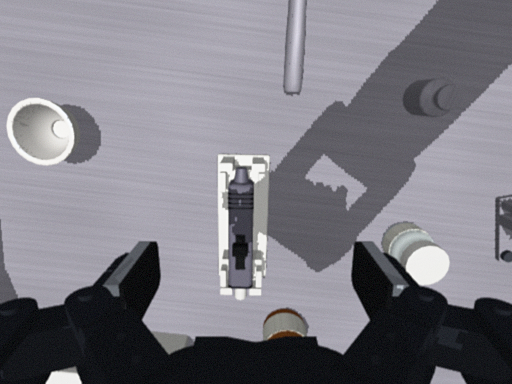

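The wrist view shows the marker on the cradle: the nib at (241,172), the tab at (240,250), and the button at (240,294) towards the bottle at (285,325). Next I'll compute the marker and cradle pose.

```bash
python3 - <<'E'
from h import *
f=np.load('w2.npz');K=f['K'];c=dict(fx=K[0],fy=K[1],cx=K[2],cy=K[3]);R=f['R'];t=f['t']
P=cloud(f['d'],c,R,t);hsv=cv2.cvtColor(f['p'],cv2.COLOR_RGB2HSV);V=hsv[...,2].astype(int)
roi=np.zeros(V.shape,bool);roi[145:305,208:280]=1
z=P[...,2]
def rep(n,m):
    Q=P[m];r=cv2.minAreaRect((Q[:,:2]*1000).astype(np.float32));print(n,m.sum(),'z',np.median(Q[:,2]).round(4),'mean',Q.mean(0).round(4),r)
    return r
rep('cradle hi',roi&(z>.042)&(z<.057)&(V>150))
rep('cradle base',roi&(z>.003)&(V>150))
bar=roi&(V<115)&(z>.056)&(z<.067);rep('barrel top',bar)
tab=roi&(V<60)&(z>.0675);rep('tab',tab)
rep('dark',roi&(V<115)&(z>.03))
# rays onto plane .062 for barrel contour (V<115)
m=(roi&(V<115)&(z>.05)).astype(np.uint8);cn=max(cv2.findContours(m,0,2)[0],key=cv2.contourArea)[:,0]
X=ray(cn,.062,c,R,t);print(cv2.minAreaRect((X[:,:2]*1000).astype(np.float32)))
# bottle
b=np.zeros(V.shape,bool);b[300:345,255:315]=1;rep('bottle',b&(z>.08))
b=np.zeros(V.shape,bool);b[245:285,400:450]=1;rep('jar',b&(z>.058))
for r in range(150,305,6):
    print(r,[(int(V[r,k]),int(z[r,k]*1000)) for k in range(214,272,6)])
E
```

```text
cradle hi 949 z 0.0501 mean [ 0.6277 -0.1867  0.0503] ((632.2286987304688, -185.97415161132812), (156.26080322265625, 46.1318473815918), 5.821080684661865)
cradle base 3408 z 0.0088 mean [ 0.6204 -0.1856  0.0263] ((600.9575805664062, -189.4135284423828), (219.18496704101562, 60.12944030761719), 5.973285675048828)
barrel top 1694 z 0.0618 mean [ 0.6177 -0.1871  0.0617] ((632.3928833007812, -186.5238037109375), (119.00211334228516, 26.016983032226562), 6.1558637619018555)
tab 187 z 0.0727 mean [ 0.6379 -0.1854  0.0757] ((568.9611206054688, -190.80580139160156), (155.82376098632812, 15.533346176147461), 4.147459983825684)
dark 2089 z 0.0618 mean [ 0.6174 -0.1872  0.0631] ((595.8487548828125, -193.7255096435547), (207.6074676513672, 35.10707473754883), 6.858944416046143)
((623.8187255859375, -187.1204833984375), (133.99978637695312, 25.611536026000977), 5.961153030395508)
bottle 458 z 0.3053 mean [ 0.5462 -0.1733  0.3072] ((522.00830078125, -184.14642333984375), (61.55046081542969, 14.73866081237793), 21.729305267333984)
jar 1626 z 0.0651 mean [ 0.622  -0.0066  0.0928] ((564.158569335937
[... 2198 characters left out ...]
 59), (211, 33), (155, 7), (174, 0)]
270 [(178, 0), (218, 49), (112, 41), (132, 61), (113, 60), (117, 61), (111, 61), (167, 48), (156, 7), (172, 0)]
276 [(177, 0), (223, 50), (141, 40), (129, 62), (128, 60), (130, 62), (113, 60), (234, 49), (143, 7), (172, 1)]
282 [(177, 0), (219, 50), (138, 37), (125, 62), (126, 61), (130, 61), (111, 61), (240, 48), (175, 0), (174, 0)]
288 [(179, -1), (189, 0), (207, 50), (98, 60), (137, 61), (102, 61), (138, 49), (172, 48), (167, 0), (171, -1)]
294 [(179, 0), (200, -1), (228, 0), (187, 0), (237, 55), (205, 53), (238, 49), (240, 49), (175, 0), (179, 0)]
300 [(175, 0), (170, -1), (175, 0), (173, 0), (184, 0), (179, 1), (176, 0), (178, 0), (183, 1), (181, 0)]
```

The cradle centre is (0.632, −0.186) at yaw 5.9°, and its measured length of 156 matches. The marker is centred on it, with its top at 0.062. I'll close the fingers and descend behind the tab.

Call:
play_rows(force=40, moves=[[0,[0.03,-0.004,0],[0,0,-1.4]],[0,[0.056,-0.009,-0.02],[0,0,-1.4]],[0,[0.056,-0.009,-0.05],[0,0,-1.4]],[0,[0.056,-0.009,-0.09],[0,0,-1.4]],[0,[0.056,-0.009,-0.12],[0,0,-1.4]],[0,[0.056,-0.009,-0.145],[0,0,-1.4]],[0,[0.056,-0.009,-0.155],[0,0,-1.4]],[0,[0.056,-0.009,-0.155],[0,0,-1.4]]])

```text
time_s: 3.1
position: [0.6147, -0.188, 0.2493]
eef_rot: [-0.001, -0.052, 0.999, 0.0]
wrist_force: [1.1, -0.3, 0.2]
grip_width: 0.0
grip_force: 0.0
```

```bash
python3 - <<'E'
from h import *
o=get_obs();c,R,t=cal('wrist');p,d=snapshot('wrist');np.savez('w3.npz',p=p,d=d,K=[c['fx'],c['fy'],c['cx'],c['cy']],R=R,t=t)
cv2.imwrite('pics/w3.png',p[:,:,::-1]);print(o['time_s'],o['position'],o['eef_rot'],o['grip_width'])
E
```

```text
3.1 [ 0.61470411 -0.18798444  0.24930995] [-7.02244738e-04 -5.15917897e-02  9.98667908e-01  4.52111983e-04] 3.7649357527322545e-05
```

View pics/w3.png

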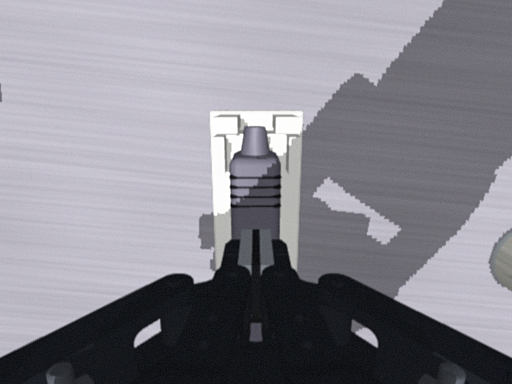

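The closed fingers at (256,240) are centred over the barrel, between the nib and the tab. I'll descend 10 mm and push towards the button.

Call:
play_rows(moves=[[0,[0,0,-0.006],[0,0,0]],[0,[0,0,-0.01],[0,0,0]],[0,[0,0,-0.01],[0,0,0]],[0,[0.005,0.0005,-0.01],[0,0,0]],[0,[0.008,0.0008,-0.01],[0,0,0]],[0,[0.011,0.0011,-0.01],[0,0,0]],[0,[0.014,0.0014,-0.01],[0,0,0]],[0,[0.014,0.0014,-0.01],[0,0,0]]])

```text
time_s: 3.95
position: [0.6291, -0.1878, 0.2397]
eef_rot: [0.0, -0.051, 0.999, -0.0]
wrist_force: [0.0, -1.0, 0.4]
grip_width: 0.0001
grip_force: 0.0
```

Call:
play_rows(moves=[[0,[0.002,0.0002,0],[0,0,0]],[0,[0.004,0.0004,0],[0,0,0]],[0,[0.006,0.0006,0],[0,0,0]],[0,[0.006,0.0006,0],[0,0,0]]])

```text
time_s: 4.35
position: [0.635, -0.1873, 0.2396]
eef_rot: [0.0, -0.051, 0.999, 0.0]
wrist_force: [-0.9, 0.3, -0.0]
grip_width: 0.0002
grip_force: 0.2
```

Call:
play_rows(moves=[[0,[0.002,0.0002,0],[0,0,0]],[0,[0.004,0.0004,0],[0,0,0]],[0,[0.006,0.0006,0],[0,0,0]],[0,[0.006,0.0006,0],[0,0,0]]])

```text
time_s: 4.75
position: [0.641, -0.1867, 0.2397]
eef_rot: [0.0, -0.051, 0.999, -0.0]
wrist_force: [-1.2, -0.1, 0.3]
grip_width: -0.0001
grip_force: 0.1
```

Call:
play_rows(moves=[[0,[0.001,0.0001,0],[0,0,0]],[0,[0.002,0.0002,0],[0,0,0]],[0,[0.002,0.0002,0],[0,0,0]]])

```text
time_s: 5.05
position: [0.6425, -0.1866, 0.2396]
eef_rot: [-0.001, -0.051, 0.999, 0.0]
wrist_force: [-5.4, -0.1, 1.5]
grip_width: -0.0002
grip_force: 2.8
```

Call:
play_rows(moves=[[0,[0.001,0.0001,0],[0,0,0]],[0,[0.002,0.0002,0],[0,0,0]],[0,[0.002,0.0002,0],[0,0,0]]])

```text
time_s: 5.35
position: [0.6438, -0.1867, 0.2398]
eef_rot: [-0.003, -0.051, 0.999, 0.0]
wrist_force: [-14.8, -0.9, 7.5]
grip_width: 0.0002
grip_force: 7.2
```

The force climbs as at an end stop. I'll back off, rise and look.

Call:
play_rows(moves=[[0,[-0.006,-0.0006,0],[0,0,0]],[0,[-0.01,-0.001,0.01],[0,0,0]],[0.03,[-0.05,-0.005,0.04],[0,0,0]],[0.0854,[-0.07,-0.007,0.08],[0,0,0]],[0.0854,[-0.07,-0.007,0.11],[0,0,0]],[0.0854,[-0.07,-0.007,0.11],[0,0,0]],[0.0854,[-0.07,-0.007,0.11],[0,0,0]]])

```text
time_s: 6.05
position: [0.5747, -0.1932, 0.3507]
eef_rot: [0.001, -0.051, 0.999, -0.001]
wrist_force: [0.9, 0.2, -0.8]
grip_width: 0.0722
grip_force: 0.0
```

```bash
cat > m.py <<'E'
from h import *
import sys
n=sys.argv[1]
o=get_obs();c,R,t=cal('wrist');p,d=snapshot('wrist')
cv2.imwrite(f'pics/{n}.png',p[:,:,::-1]);print(o['time_s'],o['position'],o['eef_rot'],o['grip_width'])
P=cloud(d,c,R,t);V=cv2.cvtColor(p,cv2.COLOR_RGB2HSV)[...,2];z=P[...,2]
roi=(abs(P[...,0]-.632)<.1)&(abs(P[...,1]+.186)<.045)
for k,m in dict(barrel=roi&(V<145)&(z>.057)&(z<.067),tab=roi&(V<80)&(z>.069)&(z<.078),saddle=roi&(V>150)&(z>.045)&(z<.055),button=roi&(V>150)&(z>.0525)&(z<.06)&(P[...,0]>.69)).items():
    m=cv2.morphologyEx(m.astype(np.uint8),2 if k!='saddle' else 0,np.ones((2,2),np.uint8))>0
    Q=P[m]
    if len(Q)<4: print(k,len(Q));continue
    print(k,len(Q),np.median(Q[:,2]).round(4),[np.round(x,1) for x in cv2.minAreaRect((Q[:,:2]*1000).astype(np.float32))])
E
python3 m.py w4
```

```text
6.05 [ 0.57471835 -0.19324523  0.35070103] [ 1.03639750e-03 -5.08295202e-02  9.98706665e-01 -5.31450598e-04] 0.072194725799657
barrel 3306 0.0619 [array([ 624. , -185.2]), array([237.3,  28.7]), np.float64(6.3)]
tab 247 0.0727 [array([ 588.6, -188.8]), array([166.1,  15.4]), np.float64(5.1)]
saddle 933 0.0501 [array([ 634.9, -185.4]), array([160.2,  45.2]), np.float64(6.0)]
button 114 0.0542 [array([ 730.2, -175.2]), array([57. , 10.5]), np.float64(6.9)]
```

View pics/w4.png

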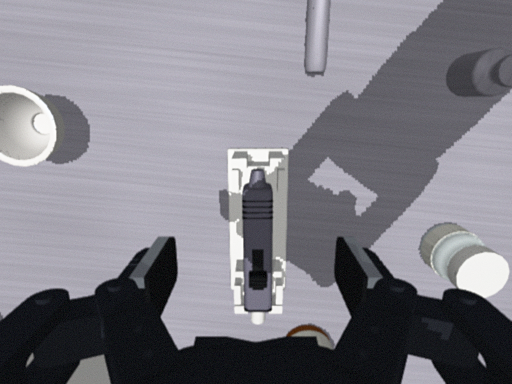

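The picture shows the slot exposed at (258,258), the tab near (258,280), and the barrel shifted to the button end. I'll measure the tab relative to the barrel along the axis.

```bash
python3 - <<'E'
from h import *
p=cv2.imread('pics/w4.png');o=get_obs();c,R,t=cal('wrist');_,d=snapshot('wrist');P=cloud(d,c,R,t);V=p.max(2).astype(int);z=P[...,2]
u=np.array([np.cos(np.radians(6)),np.sin(np.radians(6))]);s=(P[...,:2]-[.6322,-.186])@u*1000;w=(P[...,:2]-[.6322,-.186])@[-u[1],u[0]]*1000
# filter P with local median to kill flying pixels
m=(abs(w)<4)&(abs(s)<95)&(z>.02)
for r in range(165,328,2):
    k=np.where(m[r,235:285])[0]+235
    if len(k): print(r,'s%.1f z%.1f V%d'%(np.median(s[r,k]),np.median(z[r,k])*1000,np.median(V[r,k])),end=' | ')
E
```

```text
165 s-67.8 z25.4 V149 | 167 s-67.7 z33.9 V194 | 169 s-67.7 z42.7 V91 | 171 s-67.8 z51.4 V118 | 173 s-66.5 z53.1 V143 | 175 s-64.7 z52.8 V142 | 177 s-63.2 z53.8 V140 | 179 s-61.5 z53.7 V142 | 181 s-59.9 z54.6 V93 | 183 s-58.4 z55.1 V81 | 185 s-56.6 z55.1 V74 | 187 s-54.9 z55.3 V71 | 189 s-53.9 z57.9 V61 | 191 s-52.8 z60.2 V74 | 193 s-51.5 z61.5 V76 | 195 s-50.0 z62.4 V76 | 197 s-48.1 z62.0 V76 | 199 s-46.3 z61.6 V74 | 201 s-44.6 z61.8 V45 | 203 s-42.9 z62.1 V76 | 205 s-41.2 z62.1 V75 | 207 s-39.3 z61.8 V49 | 209 s-37.6 z61.9 V78 | 211 s-35.9 z62.2 V70 | 213 s-34.0 z61.9 V53 | 215 s-32.2 z61.7 V77 | 217 s-30.5 z62.1 V60 | 219 s-28.9 z62.6 V67 | 221 s-27.0 z62.3 V78 | 223 s-24.9 z61.5 V77 | 225 s-23.2 z61.9 V78 | 227 s-21.5 z62.2 V77 | 229 s-19.6 z62.1 V77 | 231 s-17.7 z62.0 V78 | 233 s-16.1 z62.4 V77 | 235 s-13.9 z61.6 V78 | 237 s-12.2 z62.0 V77 | 239 s-10.5 z62.4 V78 | 241 s-8.5 z62.1 V76 | 243 s-6.3 z61.5 V77 | 245 s-4.8 z62.2 V76 | 247 s-2.9 z62.3 V79 | 249 s-0.9 z62.0 V47 | 251 s0.4 z63.2 V16 | 253 s2.2 z63.5 V20 | 255 s4.5 z62.7 V20 | 257 s6.3 z62.9 V19 | 259 s8.1 z63.2 V21 | 261 s10.2 z62.8 V20 | 263 s12.4 z62.4 V21 | 265 s14.0 z63.0 V21 | 267 s15.8 z63.3 V28 | 269 s18.0 z62.9 V31 | 271 s20.0 z62.8 V17 | 273 s20.1 z66.1 V13 | 275 s20.1 z69.5 V16 | 277 s20.4 z72.2 V22 | 279 s21.9 z72.8 V29 | 281 s24.1 z72.4 V20 | 283 s25.5 z73.3 V30 | 285 s27.8 z72.8 V22 | 287 s29.6 z73.0 V25 | 289 s38.0 z63.0 V53 | 291 s40.3 z62.5 V134 | 293 s42.4 z62.5 V133 | 295 s44.8 z62.0 V135 | 297 s46.9 z62.0 V132 | 299 s48.7 z62.4 V133 | 301 s51.1 z62.0 V134 | 303 s53.3 z61.9 V131 | 305 s55.4 z61.9 V133 | 307 s57.4 z62.0 V135 | 309 s59.5 z62.1 V107 | 311 s61.7 z62.0 V90 | 313 s64.7 z60.9 V240 | 315 s71.8 z54.3 V241 | 317 s73.6 z54.8 V240 | 319 s76.1 z54.5 V240 | 321 s78.8 z53.9 V241 | 323 s80.7 z54.4 V232 | 325 s82.5 z54.9 V176 |
```

The lock is free: the tab centre is about 21 mm from the marker centre, which is full travel. The marker sits about +5 mm along the rest. Now I'll grasp it at the cradle middle.

Call:
play_rows(moves=[[0.075,[0.03,0.004,0],[0,0,0]],[0.075,[0.058,0.007,-0.02],[0,0,0]],[0.075,[0.058,0.007,-0.06],[0,0,0]],[0.075,[0.058,0.007,-0.1],[0,0,0]],[0.075,[0.058,0.007,-0.13],[0,0,0]],[0.075,[0.058,0.007,-0.147],[0,0,0]],[0.075,[0.058,0.007,-0.147],[0,0,0]]])

```text
time_s: 6.85
position: [0.6321, -0.1859, 0.1987]
eef_rot: [-0.003, -0.051, 0.999, 0.002]
wrist_force: [-0.0, -0.1, -0.6]
grip_width: 0.075
grip_force: 0.0
```

Call:
play_rows(force=60, moves=[[0.01,[0,0,0],[0,0,0]],[0.01,[0,0,0],[0,0,0]],[0.01,[0,0,0],[0,0,0]],[0.01,[0,0,0],[0,0,0]],[0.01,[0,0,0],[0,0,0]],[0.01,[0,0,0],[0,0,0]],[0.01,[0,0,0],[0,0,0]]])

```text
time_s: 7.55
position: [0.633, -0.1864, 0.2039]
eef_rot: [0.001, -0.051, 0.999, -0.0]
wrist_force: [-0.7, 0.5, 6.0]
grip_width: 0.0253
grip_force: 60.1
```

Gripped at 25 mm width. Lift and carry to in front of the stop.

Call:
play_rows(moves=[[0.01,[0,0,0.01],[0,0,0]],[0.01,[0,0,0.03],[0,0,0]],[0.01,[0,0,0.06],[0,0,0]],[0.01,[0,0,0.09],[0,0,0]],[0.01,[-0.015,0.03,0.1],[0,0,3]],[0.01,[-0.03,0.06,0.1],[0,0,6]],[0.01,[-0.05,0.09,0.1],[0,0,9]],[0.01,[-0.07,0.13,0.1],[0,0,12.4]]])

```text
time_s: 8.35
position: [0.5618, -0.0558, 0.3031]
eef_rot: [0.0, -0.159, 0.987, -0.0]
wrist_force: [1.1, 1.1, -1.1]
grip_width: 0.0249
grip_force: 59.2
```

Call:
play_rows(moves=[[0.01,[-0.02,0.035,0],[0,0,0]],[0.01,[-0.04,0.07,0],[0,0,0]],[0.01,[-0.06,0.105,0],[0,0,0]],[0.01,[-0.08,0.14,0],[0,0,0]],[0.01,[-0.1,0.17,0],[0,0,0]],[0.01,[-0.103,0.186,0],[0,0,0]],[0.01,[-0.103,0.186,0],[0,0,0]],[0.01,[-0.103,0.186,0],[0,0,0]]])

```text
time_s: 9.15
position: [0.4599, 0.1295, 0.303]
eef_rot: [0.0, -0.159, 0.987, -0.0]
wrist_force: [0.0, -0.7, -2.6]
grip_width: 0.0252
grip_force: 59.3
```

```bash
python3 - <<'E'
from h import *
o=get_obs();print(o)
p,d=snapshot('side');c,R,t=cal('side')
cv2.imwrite('pics/s5.png',cv2.resize(p[100:250,130:330,::-1],None,fx=4,fy=4,interpolation=cv2.INTER_CUBIC))
E
```

```text
{'time_s': 9.15, 'qpos': array([ 2.86564602e-02,  3.21740275e-01,  1.77335243e+00, -2.44896072e-04,
        1.04595210e+00, -1.86073769e+00]), 'qd': array([-0.02335493,  0.0075829 , -0.00241079, -0.00123862, -0.00248124,
       -0.00302639]), 'effort': array([ 1.23769049e+00, -3.92022014e+01, -2.27522957e+01,  5.91600803e-02,
        1.02275642e-02,  4.30921710e-02]), 'position': array([0.45989371, 0.12951294, 0.30302706]), 'eef_rot': array([ 2.57782346e-04, -1.58686578e-01,  9.87328964e-01, -1.40764720e-04]), 'wrist_force': array([ 0.04600811, -0.73153484, -2.64414128]), 'torque': array([-0.03660387, -0.05102767,  0.03070366]), 'grip_force': 59.296680092811584, 'grip_width': 0.025173450062925797}
```

View pics/s5.png

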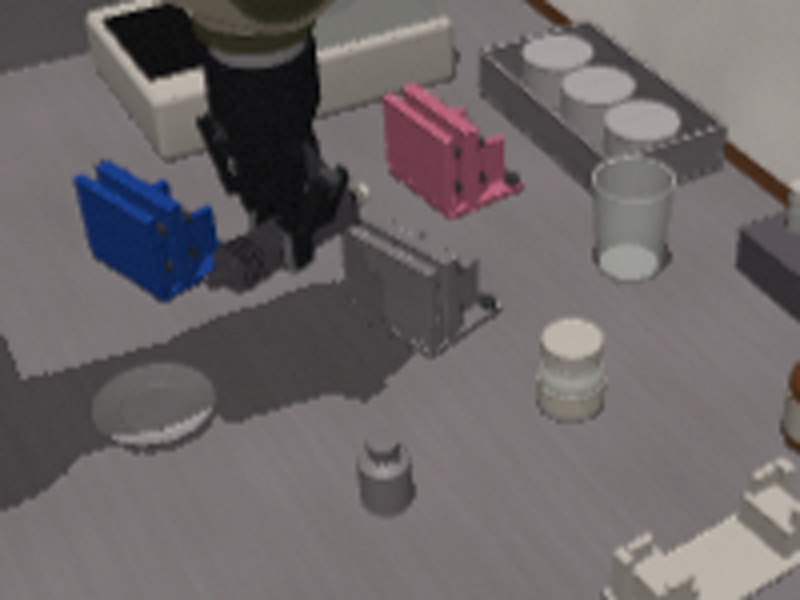

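The marker is held level, with its white button at about (360,190) in the crop pointing at the grey stop, and the cradle is empty. I'll lower and approach.

Call:
play_rows(moves=[[0.01,[0,0,-0.03],[0,0,0]],[0.01,[0,0,-0.06],[0,0,0]],[0.01,[0,0,-0.085],[0,0,0]],[0.01,[0,0,-0.092],[0,0,0]],[0.01,[0,0,-0.092],[0,0,0]],[0.01,[0,0,-0.092],[0,0,0]]])

```text
time_s: 9.8
position: [0.4604, 0.1293, 0.2118]
eef_rot: [0.001, -0.158, 0.987, -0.0]
wrist_force: [0.1, 0.2, -1.3]
grip_width: 0.0249
grip_force: 59.3
```

Call:
play_rows(moves=[[0.01,[0.003,0.001,0],[0,0,0]],[0.01,[0.0057,0.0019,0],[0,0,0]],[0.01,[0.0085,0.0028,0],[0,0,0]],[0.01,[0.0104,0.0035,0],[0,0,0]],[0.01,[0.0104,0.0035,0],[0,0,0]]])

```text
time_s: 10.3
position: [0.4704, 0.1333, 0.2108]
eef_rot: [0.0, -0.158, 0.987, -0.0]
wrist_force: [0.1, -0.1, -1.9]
grip_width: 0.0252
grip_force: 59.3
```

Call:
play_rows(moves=[[0.01,[0.001,0.0003,0],[0,0,0]],[0.01,[0.0019,0.0006,0],[0,0,0]],[0.01,[0.0028,0.0009,0],[0,0,0]],[0.01,[0.0038,0.0013,0],[0,0,0]],[0.01,[0.0038,0.0013,0],[0,0,0]]])

```text
time_s: 10.8
position: [0.4741, 0.1345, 0.2107]
eef_rot: [0.0, -0.158, 0.987, -0.0]
wrist_force: [0.1, -1.0, -2.0]
grip_width: 0.0252
grip_force: 59.3
```

Call:
play_rows(moves=[[0.01,[0.001,0.0003,0],[0,0,0]],[0.01,[0.0019,0.0006,0],[0,0,0]],[0.01,[0.0028,0.0009,0],[0,0,0]],[0.01,[0.0038,0.0013,0],[0,0,0]],[0.01,[0.0038,0.0013,0],[0,0,0]]])

```text
time_s: 11.3
position: [0.4772, 0.1356, 0.2104]
eef_rot: [-0.002, -0.158, 0.987, -0.0]
wrist_force: [-5.4, -1.6, 1.2]
grip_width: 0.0252
grip_force: 59.5
```

Call:
play_rows(moves=[[0.01,[0.001,0.0003,0],[0,0,0]],[0.01,[0.0019,0.0006,0],[0,0,0]],[0.01,[0.0028,0.0009,0],[0,0,0]],[0.01,[0.0038,0.0013,0],[0,0,0]],[0.01,[0.0038,0.0013,0],[0,0,0]]])

```text
time_s: 11.8
position: [0.481, 0.1369, 0.2104]
eef_rot: [-0.002, -0.158, 0.987, -0.0]
wrist_force: [-5.6, -2.1, 0.3]
grip_width: 0.0253
grip_force: 59.5
```

Contact is felt and the button is sliding at about 6–7 N. I'll go on gently.

Call:
play_rows(moves=[[0.01,[0.0006,0.0002,0],[0,0,0]],[0.01,[0.0012,0.0004,0],[0,0,0]],[0.01,[0.0019,0.0006,0],[0,0,0]],[0.01,[0.0019,0.0006,0],[0,0,0]]])

```text
time_s: 12.2
position: [0.4829, 0.1375, 0.2104]
eef_rot: [-0.002, -0.158, 0.987, -0.0]
wrist_force: [-5.7, -3.6, 0.8]
grip_width: 0.0253
grip_force: 59.5
```

Call:
play_rows(moves=[[0.01,[0.0005,0.0002,0],[0,0,0]],[0.01,[0.001,0.0003,0],[0,0,0]],[0.01,[0.001,0.0003,0],[0,0,0]]])

```text
time_s: 12.5
position: [0.4838, 0.1378, 0.2103]
eef_rot: [-0.002, -0.158, 0.987, -0.0]
wrist_force: [-7.3, -2.9, 1.5]
grip_width: 0.0254
grip_force: 59.5
```

Call:
play_rows(moves=[[0.01,[0.0005,0.0002,0],[0,0,0]],[0.01,[0.001,0.0003,0],[0,0,0]],[0.01,[0.001,0.0003,0],[0,0,0]]])

```text
time_s: 12.8
position: [0.4843, 0.138, 0.2101]
eef_rot: [-0.003, -0.159, 0.987, -0.0]
wrist_force: [-10.9, -4.4, 2.8]
grip_width: 0.0253
grip_force: 59.8
```

Force is rising at the end stop (about 12 N). Two more small steps, watching the force.

Call:
play_rows(moves=[[0.01,[0.0005,0.0002,0],[0,0,0]],[0.01,[0.001,0.0003,0],[0,0,0]],[0.01,[0.001,0.0003,0],[0,0,0]]])

```text
time_s: 13.1
position: [0.4848, 0.1382, 0.2099]
eef_rot: [-0.004, -0.159, 0.987, -0.0]
wrist_force: [-16.6, -7.1, 4.8]
grip_width: 0.0253
grip_force: 60.1
```

Call:
play_rows(moves=[[0.01,[0.0004,0.0001,0],[0,0,0]],[0.01,[0.0006,0.0002,0],[0,0,0]],[0.01,[0.0006,0.0002,0],[0,0,0]]])

```text
time_s: 13.4
position: [0.4851, 0.1383, 0.2098]
eef_rot: [-0.005, -0.159, 0.987, -0.0]
wrist_force: [-18.6, -9.5, 6.4]
grip_width: 0.0254
grip_force: 60.2
```

That is about 21 N against the stop after roughly 10 mm of travel, so the button is home. I'll retract, lift and carry it back over the rest.

Call:
play_rows(moves=[[0.01,[-0.01,-0.0034,0],[0,0,0]],[0.01,[-0.027,-0.009,0],[0,0,0]],[0.01,[-0.027,-0.009,0.03],[0,0,0]],[0.01,[-0.027,-0.009,0.07],[0,0,0]],[0.01,[-0.027,-0.009,0.092],[0,0,0]],[0.01,[-0.01,-0.04,0.092],[0,0,0]],[0.01,[0.01,-0.075,0.092],[0,0,0]],[0.01,[0.03,-0.11,0.092],[0,0,0]]])

```text
time_s: 14.2
position: [0.5176, 0.0277, 0.3031]
eef_rot: [0.0, -0.159, 0.987, -0.0]
wrist_force: [1.5, 0.6, -1.2]
grip_width: 0.0252
grip_force: 59.5
```

Call:
play_rows(moves=[[0.01,[0.02,-0.035,0],[0,0,-3]],[0.01,[0.04,-0.07,0],[0,0,-6]],[0.01,[0.06,-0.11,0],[0,0,-9]],[0.01,[0.08,-0.14,0],[0,0,-12.4]],[0.01,[0.1,-0.18,0],[0,0,-12.4]],[0.01,[0.112,-0.215,0],[0,0,-12.4]],[0.01,[0.112,-0.215,0],[0,0,-12.4]],[0.01,[0.112,-0.215,0],[0,0,-12.4]]])

```text
time_s: 15.0
position: [0.629, -0.1867, 0.3021]
eef_rot: [-0.0, -0.05, 0.999, 0.0]
wrist_force: [-0.2, 1.1, -1.5]
grip_width: 0.0253
grip_force: 59.5
```

```bash
python3 - <<'E'
from h import *
o=get_obs();print(o['time_s'],o['position'],o['eef_rot'],o['wrist_force'],o['grip_width'])
c,R,t=cal('wrist');p,d=snapshot('wrist')
P=cloud(d,c,R,t)-o['position'];u=np.array([np.cos(np.radians(6)),np.sin(np.radians(6))])
s=P[...,:2]@u*1000;w=P[...,:2]@[-u[1],u[0]]*1000;z=(P[...,2]+.155)*1000
m=(abs(w)<4)&(abs(z)<30)
for lo in range(-92,-20,3):
    k=m&(s>=lo)&(s<lo+3)
    if k.sum(): print(lo,k.sum(),z[k].max().round(1),np.median(z[k]).round(1),end=' | ')
ps,ds=snapshot('side');pt,_=snapshot('top')
r=lambda i,x,y,ww,h,f:cv2.resize(i[y:y+h,x:x+ww,::-1],None,fx=f,fy=f,interpolation=cv2.INTER_CUBIC)
A=r(ps,240,130,120,120,4);W=cv2.resize(p[:,:,::-1],(320,240))
o=np.zeros((480,800,3),np.uint8);o[:,:480]=A;o[:240,480:]=W;cv2.imwrite('pics/c6.png',o)
E
```

```text
15.0 [ 0.62901905 -0.18670523  0.30208394] [-3.21184710e-04 -5.02921640e-02  9.98734442e-01  3.31425296e-04] [-0.19381703  1.10739699 -1.54877697] 0.02532927591316214
-77 130 3.3 1.5 | -74 121 3.3 1.5 | -71 151 6.0 1.9 | -68 194 6.2 4.5 | -65 184 7.5 5.1 | -62 194 8.0 5.7 | -59 187 8.6 6.1 | -56 241 13.7 9.7 | -53 204 14.4 12.9 | -50 197 14.6 13.2 | -47 194 14.8 13.2 | -44 183 14.5 13.3 | -41 187 15.9 13.2 | -38 179 15.1 13.1 | -35 174 14.8 13.1 | -32 169 14.6 13.1 | -29 168 14.9 13.0 | -26 166 14.8 13.1 | -23 163 14.2 13.1 |
```

View pics/c6.png

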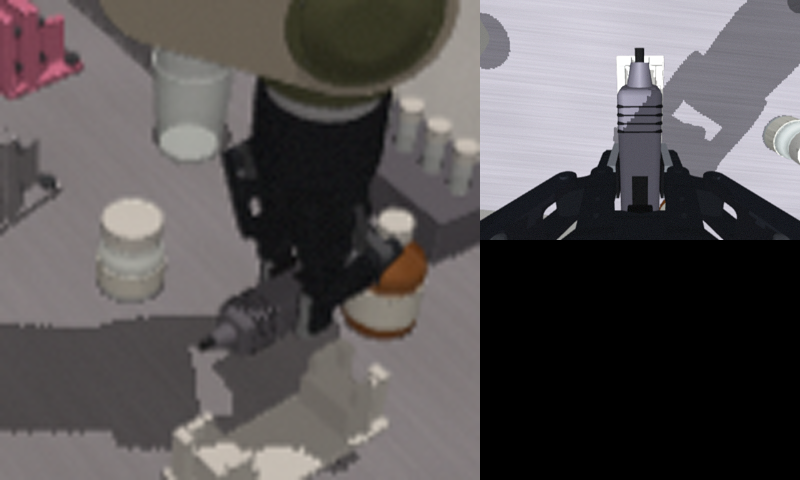

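The black nib stands out beyond the cone at (640,55). The marker is level and about centred over the rest, so I'll lower it.

Call:
play_rows(moves=[[0.01,[0,0,-0.03],[0,0,0]],[0.01,[0,0,-0.06],[0,0,0]],[0.01,[0,0,-0.075],[0,0,0]],[0.01,[0,0,-0.085],[0,0,0]],[0.01,[0,0,-0.092],[0,0,0]],[0.01,[0,0,-0.096],[0,0,0]],[0.01,[0,0,-0.098],[0,0,0]],[0.01,[0,0,-0.098],[0,0,0]]])

```text
time_s: 15.95
position: [0.6292, -0.1863, 0.2051]
eef_rot: [0.0, -0.051, 0.999, -0.0]
wrist_force: [-0.4, -1.0, -1.8]
grip_width: 0.025
grip_force: 59.6
```

Call:
play_rows(moves=[[0.01,[0,0,-0.001],[0,0,0]],[0.03,[0,0,-0.001],[0,0,0]],[0.05,[0,0,-0.001],[0,0,0]],[0.07,[0,0,-0.001],[0,0,0]],[0.075,[0,0,-0.001],[0,0,0]],[0.075,[0,0,-0.001],[0,0,0]],[0.075,[0,0,0.02],[0,0,0]],[0.075,[0,0,0.05],[0,0,0]]])

```text
time_s: 16.75
position: [0.6288, -0.1861, 0.2537]
eef_rot: [-0.002, -0.051, 0.999, 0.001]
wrist_force: [0.7, -0.4, 0.5]
grip_width: 0.0753
grip_force: 0.0
```

Call:
play_rows(moves=[[0.08,[-0.02,0,0.03],[0,0,0]],[0.08,[-0.05,-0.005,0.07],[0,0,0]],[0.08,[-0.055,-0.005,0.1],[0,0,0]],[0.08,[-0.055,-0.005,0.1],[0,0,0]],[0.08,[-0.055,-0.005,0.1],[0,0,0]],[0.08,[-0.055,-0.005,0.1],[0,0,0]]])

```text
time_s: 17.35
position: [0.5742, -0.1911, 0.3532]
eef_rot: [-0.001, -0.051, 0.999, 0.001]
wrist_force: [-0.2, -0.5, -0.8]
grip_width: 0.08
grip_force: 0.0
```

```bash
python3 - <<'E'
from h import *
c,R,t=cal('wrist');print(get_obs()['time_s'],get_obs()['position']);p,d=snapshot('wrist');cv2.imwrite('pics/w7.png',p[:,:,::-1]);P=cloud(d,c,R,t);V=p.max(2).astype(int);z=P[...,2]
u=np.array([np.cos(np.radians(6)),np.sin(np.radians(6))]);s=(P[...,:2]-[.6322,-.186])@u*1000;w=(P[...,:2]-[.6322,-.186])@[-u[1],u[0]]*1000
m=(abs(w)<4)&(z>.02)
for lo in range(-88,92,2):
    k=m&(s>=lo)&(s<lo+2)
    if k.sum(): print('%d z%.1f V%d n%d'%(lo,np.median(z[k])*1000,np.median(V[k]),k.sum()),end=' | ')
b=(z>.058)&(z<.066)&(abs(w)<18)&(abs(s)<52)&(V<150);print(cv2.minAreaRect(np.c_[s[b],w[b]].astype(np.float32)))
E
```

```text
17.35 [ 0.57418223 -0.19113131  0.35323483]
-80 z50.1 V92 n18 | -78 z50.4 V29 n12 | -76 z50.4 V33 n13 | -74 z50.2 V31 n17 | -72 z263.6 V21 n321 | -70 z261.9 V21 n1256 | -68 z54.1 V115 n35 | -66 z54.1 V144 n26 | -64 z54.3 V137 n23 | -62 z55.0 V149 n23 | -60 z55.2 V142 n26 | -58 z59.1 V72 n40 | -56 z61.4 V75 n27 | -54 z62.2 V77 n23 | -52 z61.7 V76 n20 | -50 z62.0 V74 n24 | -48 z62.0 V56 n25 | -46 z62.0 V77 n20 | -44 z62.2 V64 n21 | -42 z61.9 V74 n23 | -40 z61.9 V72 n24 | -38 z61.9 V52 n21 | -36 z62.3 V77 n21 | -34 z62.2 V60 n22 | -32 z62.0 V76 n22 | -30 z61.9 V76 n24 | -28 z61.9 V76 n20 | -26 z61.8 V76 n21 | -24 z61.7 V76 n22 | -22 z62.2 V77 n23 | -20 z61.9 V77 n17 | -18 z62.1 V76 n26 | -16 z62.1 V76 n18 | -14 z62.0 V76 n16 | -12 z61.9 V76 n21 | -10 z61.6 V76 n20 | -8 z61.7 V76 n15 | -6 z62.2 V75 n23 | -4 z62.8 V35 n23 | -2 z63.0 V18 n14 | 0 z62.5 V21 n21 | 2 z62.9 V22 n19 | 4 z63.0 V19 n17 | 6 z62.9 V19 n19 | 8 z62.9 V19 n17 | 10 z62.9 V19 n20 | 12 z62.9 V19 n18 | 14 z63.0 V20 n25 | 16 z68.9 V17 n62 | 18 z72.8 V28 n19 | 20 z72.8 V24 n24 | 22 z73.1 V27 n12 | 24 z72.8 V25 n24 | 26 z72.5 V27 n11 | 34 z62.9 V32 n17 | 36 z62.1 V79 n16 | 38 z62.0 V133 n16 | 40 z61.9 V132 n16 | 42 z62.0 V132 n18 | 44 z61.8 V132 n17 | 46 z61.9 V131 n17 | 48 z61.8 V132 n17 | 50 z62.3 V130 n18 | 52 z61.9 V132 n17 | 54 z61.8 V133 n14 | 56 z62.1 V129 n20 | 58 z61.8 V64 n12 | 60 z61.0 V148 n9 | 66 z54.9 V239 n16 | 68 z54.2 V239 n11 | 70 z54.1 V228 n4 | ((-0.026561737060546875, -0.6416196823120117), (26.027448654174805, 103.88782501220703), 89.83226013183594)
```

View pics/w7.png

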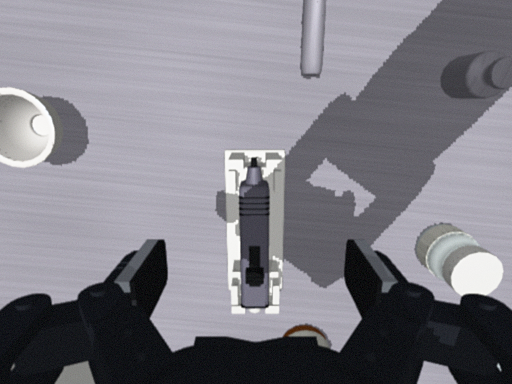

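The marker lies centred on the rest (offset under 1 mm), at the right height and level. The tab is back, the nib is out at (254,160), and the short button is at (254,310). The stop force climbed to 21 N, so it reached the end stop. The gripper is clear, so I'll hand in.

```bash
python3 -c "
from workcell import *
print(sign_off())"
```

```text
the job is handed in; nothing more can be done
None
```

I freed the marker's lock, pushed its button home against the grey stop (about 21 N, nib out), laid it back lock-up and centred on its rest, and handed the job in; the hand-in returned no verdict.

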